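Find the shaft's flat and hold the collar on it

TASK

First pull the drawer of the grey unit open by its black bar handle. Then pinch the upright steel shaft of the black gear unit across its blue flat (one fingertip lying on the flat) and turn it until the flat faces the way the arrow on the gear unit points. Then take the orange collar from the drawer, slide it over the shaft with its set screw on the flat, and finish while still holding it gripped there with its top flush with the shaft end, the flat still facing the arrow's way, so that a fitter can tighten the screw; do not let go, and leave the bottle, the copper ring and the screwdriver alone.

Things in the scene. Friction and masses are not known exactly. Their poses are not given: they have to be found in the camera images.
- unit_drawer0 (a joint): opening of the drawer in m: 0 shut (as it starts), at most 0.18; it slides out along the unit's own -x (towards the robot) against about 1 N of friction
- unit_drawer0_handle (a point): middle of the drawer's black bar handle: round bar 11 mm thick, 110 mm long along its own y, level, 35 mm in front of the white drawer front, 38 mm below the unit's top, 62 mm above the table. Its own -x is the way the drawer pulls out. The unit is a grey box 260 mm deep (x), 220 mm wide (y), 100 mm high, fixed
- drawer_floor_mid (a point): middle of the drawer's inner floor, moving with the drawer; axes as the handle's. Inside the drawer is 215 mm (x) by 178 mm (y), its walls reach 56 mm above its floor, its floor is 22 mm above the table. The handle lies 163 mm from here along its own -x
- shaft_end (a point): centre of the top end of the upright steel shaft, turning with it: 20 mm in diameter, standing 60 mm above the black gear unit's top (the end is 160 mm above the table); rim chamfered by 1.8 mm. Its own x axis points out through the flat, z up
- shaft (a joint): angle of the shaft in rad, counter-clockwise from above: 0 when the flat faces the arrow's way; it starts between 0.5 and 1.5 and turns against about 0.06 N m of friction and stays where it is left
- shaft_flat: the flat on the shaft, inked blue: 16 mm wide, from the shaft's top end 40 mm down; its origin is the middle of the flat in width, 6 mm from the shaft's axis, 21 mm below the shaft's end; its own x axis points straight out of the flat. Pinched across the flat the shaft measures 16 mm, otherwise 20 mm
- gearbox: the black gear unit, fixed to the table: block 90 x 90 mm, top 100 mm above the table, on a 130 x 130 mm base plate; origin at table height right under the shaft's axis. Its own x axis is the way of the arrow (black arrow on a yellow tab on its top); a motor of 72 mm diameter sticks out 100 mm from the block along its own -y
- collar: loose orange collar in the drawer: 46 mm diameter, 32 mm high, bore 23 mm, 0.11 to 0.22 kg; origin at its centre, half-way up; z along the upright bore. Grip flats at its own +y and -y, 49 mm apart, 20 mm wide. Its set screw is on its own +x side, half-way up: a black head (9 mm diameter) stands out to 32 mm from the axis
- screw_tip (a point): inner tip of the collar's set screw (6 mm diameter), on the collar's own +x, 8 mm from its axis, half-way up. It sticks into the bore, so the collar goes over the shaft only with the screw over the flat (within about 20 degrees)
- threadlock: small blue bottle with a red cap, 36 mm in diameter, 85 mm high, standing: leave alone
- core: loose copper ring, 64 mm in diameter, 30 mm high, lying flat beyond the gear unit: leave alone
- driver: screwdriver with a yellow handle, lying: leave alone
Not all that is in view belongs to the job. What is shaped like the gearbox but purple or red is not meant.

How it is judged:
On the way, in this order (a step that is already met when the one before it is completed fails the run):
1. the drawer is pulled open by at least 90 mm (value of joint unit_drawer0 above 0.09 m), for 0.2 s.
2. the fingers pinch the shaft on its flat while the flat faces the arrow's way within 0.2 rad (value of joint shaft between -0.2 and 0.2 rad and contact force between the fingers and shaft_flat above 1 N), for 0.2 s.
At the end, for the whole second after the job is handed in: Fingers grip the collar (over 2 N) round the shaft: axes within 3 mm, tilt under 0.12 rad, top flush with the shaft end within 6 mm (let go, it slides 20 mm down), at rest, screw over the flat within 0.3 rad, flat facing the arrow's way within 0.26 rad (value of joint shaft between -0.26 and 0.26 rad and horizontal distance between collar and shaft_end below 0.003 m and z of collar in the frame of shaft_end between -0.022 and -0.01 m and x of screw_tip in the frame of shaft_end above 0.005 m and angle between the x axis of collar and the x axis of shaft_end, either way round below 0.3 rad and angle between collar's own z axis and vertical below 0.12 rad and linear speed of collar below 0.02 m/s and contact force between the fingers and collar above 2 N); the arm keeps its last pose, push and grip.
It fails at once if the bottle, the copper ring or the screwdriver is moved by more than 20 mm (distance of any of threadlock, core, driver from where it was at the start of the episode above 0.02 m).
It also fails if it takes over 72 s, if anything falls off the work surface, if the arm or the gripper's body presses on something with over 40 N, if the wrist force passes 120 N, or if a joint passes its speed limit or range.

ROBOT

A 6-joint arm with a two-finger parallel gripper is mounted at the origin on the work surface. World frame = base frame: x ahead of the robot, y to its left, z up, the work surface at z = 0. Lengths are in m, angles in rad, forces in N, time in s.
With the tool pointing down it reaches from about 0.35 to 0.775 m from the base axis. Payload 7.3 kg.
Tool frame: the origin (TCP) lies on the centre line of the jaws, within the pads' length; the fingertips stand ahead of it and the grasp point (between the pads) lies 11 mm behind it (robot.nose_length is the z of the fingertips in the tool frame, in m); z points along the fingers, y is the line along which they close (so a half turn about z gives the same grasp; the last joint's range is limited). The gripper opens to 92 mm and grips with 3 to 60 N. Pads are 19 mm wide; open, the fingers measure 130 mm over their backs; the gripper's body (75 mm by 190 mm) begins 47 mm behind the grasp point.
Start: joints at [-1.446, 0.342, 1.524, -0, 1.275, -0.146], TCP at [0.14, -0.506, 0.235] pointing down, gripper open.
Joint ranges: [-2.53, 2.53], [-0.77, 2.02], [0.04, 2.7], [-1, 4.14], [0.28, 2.66], [-3.11, 3.11]. Speed limits (rad/s): [2.57, 2.57, 3.14, 3.14, 3.14, 3.14].

INTERFACE

Orientations are given as [roll, pitch, yaw] about the fixed x, y, z axes, in that order (R = Rz(yaw) Ry(pitch) Rx(roll)).
In Python, from cell import robot, cams gives the robot as it stands. The module is installed in compiled form; this text tells all that it offers.
- The arm moves only by the tool carry_out, never from a script. Its argument "deltas" is a list of rows, each a list of 7 numbers: the shift along the tool's x, y, z in cm, then the turn, a rotation vector about the tool's x, y, z in rad, then the opening, from 0 (shut) to 1 (fully open). A call has exactly 8 rows; each row shifts and turns the commanded pose from where the row before left it, along the tool's axes as they then stand; what a row does not reach is not made up. A row lasts 1/12 s, in which the tool goes at most 41.7 mm and 7.16 degrees, less where a joint would pass 70% of its speed; a pose out of reach is approached as far as the arm can. A call is refused whole if a number of a shift passes 4.17 or a number of a turn 0.125, either way. A call with a gripper value outside its range is refused whole. The fingers move at their own pace and stop on an object; "force" is the grip in N (left out, the last holds). Time passes only in rows, so rows that do not move let the fingers close, or fill a call up. It gives the time, the measured TCP pose, the force, the opening and the grip force at its end, in the units of the state.
- robot.observe(): the state, without advancing time (a new reading comes with each control period).
- cams.read_camera(name): name is "side" or "top" or "wrist"; returns a dict with "image" (420x560x3 uint8, blue, green, red), "depth" (420x560 float32, m along the optical axis (not along the pixel's ray), 0 where there is no reading), "fx", "fy", "cx", "cy" (pixels), "world_to_cam" (4x4, takes a point from world to camera coordinates). Camera axes: x right, y up, looking along -z (the intrinsics and any distortion apply to the point x, -y, -z); pixel columns grow to the right and rows downward; lengths in m; the calibration is good to about 2 mm. A picture is of the moment at which its call begins.
- robot.hand_in(): hands the job in; it is judged then, once.
The state is a dict: "time": time; "qpos": joint angles; "qvel": joint speeds; "joint_efforts": joint torques, N m; "tool_pos": TCP position; "tool_rot": TCP orientation; "contact_force": force on the tool from outside, world axes, zero at the start; "torque": the same for the moment, N m; "opening": finger opening in m; "grip_force": force on a finger pad.
Only numpy, scipy, OpenCV 4.12 (cv2) and the standard library are available. Lean on these libraries where they do the work, as an engineer would, in place of code of your own. Each camera call takes 0.05 s, during which the arm holds its last target. There are 200 camera calls.

## Working session

There is one attempt and no reset: what is moved stays moved. The work goes in short steps, Python scripts to look and compute and a tool call to move; the robot and the scene stay as the last step left them, time stands still between calls to the robot, and variables do not carry over. Pictures are saved under pics/ and viewed, at most 10 in all, crops included, and the job is handed in when it is done.

Besides the shell and the picture viewer there is one more tool, called after "Request:" as name(argument=value, ...) on one line, values as JSON. carry_out: Moves the arm, as the interface text tells. Its arguments: {"type":"object","properties":{"deltas":{"type":"array","items":{"type":"array","items":{"type":"number"}}},"force":{"type":"number"}},"required":["deltas"]}

```bash
mkdir -p pics && cat > h.py <<'E'
import numpy as np, cv2
from cell import robot, cams
from scipy.spatial.transform import Rotation as R
def cam(n):
    c=cams.read_camera(n); return c
def pts(c):
    h,w=c["depth"].shape
    u,v=np.meshgrid(np.arange(w),np.arange(h)); d=c["depth"]
    p=np.stack([(u-c["cx"])/c["fx"]*d,-(v-c["cy"])/c["fy"]*d,-d,np.ones_like(d)],-1)
    return (p@np.linalg.inv(c["world_to_cam"]).T)[...,:3]
def ray(c,u,v,z):
    T=np.linalg.inv(c["world_to_cam"]); d=T[:3,:3]@np.array([(u-c["cx"])/c["fx"],-(v-c["cy"])/c["fy"],-1]); o=T[:3,3]
    return o+d*(z-o[2])/d[2]
def proj(c,p):
    q=c["world_to_cam"]@np.append(p,1); return np.array([c["cx"]+c["fx"]*q[0]/-q[2], c["cy"]-c["fy"]*q[1]/-q[2]])
E
python3 - <<'E'
from h import *
s=robot.observe(); print(s, robot.nose_length)
for n in ["top","side"]:
    c=cam(n); cv2.imwrite(f"pics/{n}0.png",c["image"]); np.savez(f"{n}0.npz",**c); print(n,c["fx"],c["cx"],c["cy"],np.linalg.inv(c["world_to_cam"]).round(3))
E
```

```text
{'time': 0.0, 'qpos': array([-1.44598860e+00,  3.42737550e-01,  1.52500389e+00,  4.08870640e-06,
        1.27538384e+00, -1.45975587e-01]), 'qvel': array([ 0.0013282 ,  0.00053642,  0.00109238, -0.00185271, -0.00077368,
        0.00083425]), 'joint_efforts': array([ 3.24854584e-03, -4.31232798e+01, -2.44221890e+01,  7.20433728e-02,
        5.57705818e-02, -1.08338377e-04]), 'tool_pos': array([ 0.14041691, -0.50547465,  0.23404183]), 'tool_rot': array([-3.14007690e+00, -2.26799718e-04,  2.70781948e-01]), 'contact_force': array([-0.50541776, -0.24786711, -0.67977518]), 'torque': array([ 0.00217499,  0.0540086 , -0.01917632]), 'grip_force': 0.0, 'opening': 0.09180813421460128} 0.008
top 519.2884367014292 282.49043464432896 203.19028142661355 [[ 2.500e-02  9.950e-01 -9.700e-02  4.230e-01]
 [-1.000e+00  2.500e-02 -2.000e-03 -1.210e-01]
 [ 1.000e-03  9.700e-02  9.950e-01  1.447e+00]
 [ 0.000e+00  0.000e+00  0.000e+00  1.000e+00]]
side 514.9467347802945 276.9098575999921 207.56643704195838 [[ 0.996  0.055 -0.064  0.497]
 [-0.084  0.63  -0.772 -1.022]
 [-0.002  0.775  0.632  0.853]
 [ 0.     0.     0.     1.   ]]
```

View pics/top0.png

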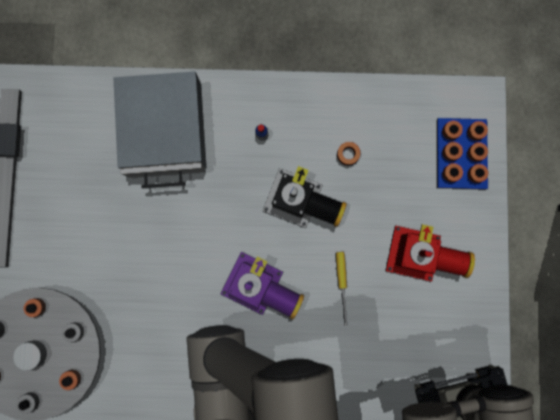

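View pics/side0.png

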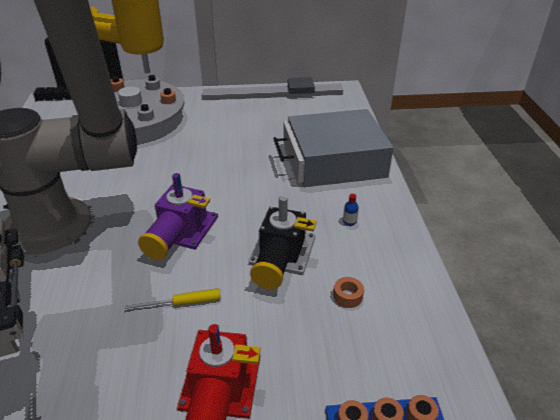

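The top view shows the grey unit with its handle at about (165,186), and the black gear unit with its shaft near (293,194), arrow at (301,175) and motor cap at (341,213). The bottle is at (261,132), the ring at (348,153) and the driver at (341,270–320). The side view shows the same things from the right, with the black shaft at (283,205).

```bash
python3 - <<'E'
from h import *
c=dict(np.load("top0.npz")); P=pts(c); im=c["image"]; hsv=cv2.cvtColor(im,cv2.COLOR_BGR2HSV)
# unit top
m=np.zeros(im.shape[:2],np.uint8); m[60:175,105:212]=1
t=((P[...,2]>.09)&(P[...,2]<.112)&(m>0))
q=P[t]; r=cv2.minAreaRect((q[:,:2]*1000).astype(np.float32)); print("unit",r,cv2.boxPoints(r).round(0).tolist())
# handle: points z .05-.075 and dark
m[:]=0; m[172:200,130:200]=1
t=(m>0)&(hsv[...,2]<70)
q=P[t]; print("handle n",len(q)); q=q[(q[:,2]>.045)&(q[:,2]<.08)]; r=cv2.minAreaRect((q[:,:2]*1000).astype(np.float32)); print(r,q.mean(0), cv2.boxPoints(r).tolist())
# shaft
q=P[183:205,283:305].reshape(-1,3); q=q[q[:,2]>.13]; print("shaft",len(q),q.mean(0),q[:,2].max())
# yellow
for (a,b,x0,x1,z) in [(160,188,285,320,.1),(198,232,330,352,.05)]:
    k=cv2.inRange(hsv[a:b,x0:x1],(20,120,80),(35,255,255)); v,u=np.nonzero(k); print("yellow",u.mean()+x0,v.mean()+a,len(u),P[a:b,x0:x1][k>0].mean(0),ray(c,u.mean()+x0,v.mean()+a,z))
for n,(a,b,x0,x1) in dict(bottle=(120,145,250,272),ring=(138,168,334,364)).items():
    q=P[a:b,x0:x1].reshape(-1,3); q=q[q[:,2]>.015]; print(n,q.min(0),q.max(0))
s=dict(np.load("side0.npz"));Q=pts(s)
for n,im_,y0,y1,x0,x1 in [("t",im,150,240,250,350),("s",s["image"],180,270,235,325)]:
    cv2.imwrite(f"pics/gz_{n}.png",cv2.resize(im_[y0:y1,x0:x1],None,fx=4,fy=4,interpolation=2))
a=cv2.imread("pics/gz_t.png");b=cv2.imread("pics/gz_s.png");cv2.imwrite("pics/gz.png",np.hstack([a,b]))
E
```

```text
unit ((764.5798950195312, 220.33456420898438), (262.3134765625, 222.59983825683594), 5.755683422088623) [[623.0, 318.0], [645.0, 96.0], [906.0, 123.0], [884.0, 344.0]]
handle n 505
((614.146484375, 220.58853149414062), (40.289119720458984, 146.37625122070312), 4.961346626281738) [0.61320773 0.21257312 0.06350426] [[587.747802734375, 291.76025390625], [600.406982421875, 145.9324493408203], [640.545166015625, 149.41680908203125], [627.885986328125, 295.24462890625]]
shaft 53 [ 0.57213841 -0.145161    0.20518307] 1.447096799773231
yellow 299.69117647058823 175.96323529411765 136 [ 0.62779091 -0.16233628  0.09870198] [ 0.62758176 -0.16229822  0.1       ]
yellow 340.3764705882353 213.0235294117647 85 [ 0.53420396 -0.27203133  0.08372882] [ 0.53693262 -0.2757523   0.05      ]
bottle [ 0.42300031 -0.12142326  0.01582108] [ 0.77258329 -0.03802039  1.4470968 ]
ring [ 0.42300031 -0.33024458  0.01526928] [ 0.73838313 -0.12142326  1.4470968 ]
```

View pics/gz.png

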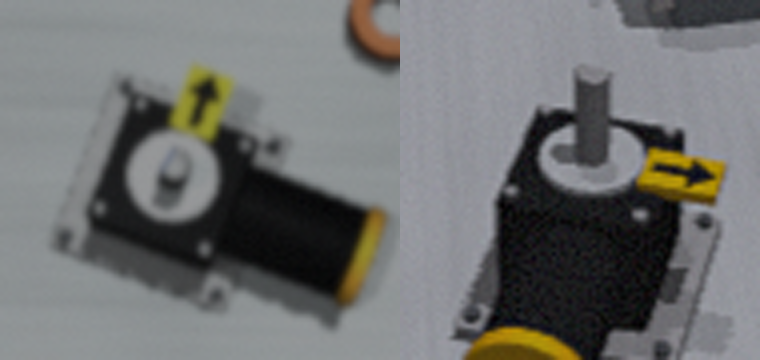

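The crop shows the shaft top at about (295,189) in the top view and (283,198) in the side view. The flat is not visible from the side camera, so it faces away, towards +y.

```bash
python3 - <<'E'
from h import *
c=dict(np.load("top0.npz")); s=dict(np.load("side0.npz")); im=c["image"]
g=cv2.cvtColor(im,cv2.COLOR_BGR2GRAY)
for u in (158,165,172,178): print(u,[(v,int(g[v,u])) for v in range(164,198)])
print("bar rows->x:",[(v,ray(c,168,v,.062).round(4).tolist()) for v in range(180,194,2)])
print("shaft top",ray(c,294.5,189.5,.16),"side",ray(s,283,198.5,.16))
# block top dark mask
k=(g<60).astype(np.uint8); k[:, :255]=0;k[:,360:]=0;k[:150]=0;k[240:]=0
v,u=np.nonzero(k)
p=np.array([ray(c,a,b,.1)[:2] for a,b in zip(u,v)])*1000
print(cv2.minAreaRect(p.astype(np.float32)))
E
```

```text
158 [(164, 80), (165, 89), (166, 118), (167, 141), (168, 146), (169, 139), (170, 115), (171, 77), (172, 52), (173, 47), (174, 50), (175, 53), (176, 62), (177, 66), (178, 67), (179, 67), (180, 66), (181, 70), (182, 76), (183, 71), (184, 51), (185, 38), (186, 49), (187, 81), (188, 111), (189, 122), (190, 125), (191, 116), (192, 96), (193, 84), (194, 88), (195, 111), (196, 132), (197, 142)]
165 [(164, 76), (165, 90), (166, 117), (167, 139), (168, 143), (169, 134), (170, 106), (171, 72), (172, 51), (173, 49), (174, 54), (175, 66), (176, 75), (177, 79), (178, 79), (179, 79), (180, 79), (181, 76), (182, 67), (183, 51), (184, 38), (185, 38), (186, 60), (187, 89), (188, 115), (189, 125), (190, 117), (191, 96), (192, 83), (193, 87), (194, 106), (195, 127), (196, 139), (197, 143)]
172 [(164, 84), (165, 114), (166, 138), (167, 146), (168, 140), (169, 117), (170, 76), (171, 52), (172, 46), (173, 51), (174, 56), (175, 67), (176, 77), (177, 80), (178, 82), (179, 82), (180, 82), (181, 81), (182, 73), (183, 51), (184, 38), (185, 49), (186, 81), (187, 112), (188, 131), (189, 133), (190, 121), (191, 9
[... 201 characters left out ...]
56), (175, 65), (176, 68), (177, 71), (178, 71), (179, 71), (180, 69), (181, 61), (182, 48), (183, 38), (184, 39), (185, 59), (186, 91), (187, 117), (188, 130), (189, 133), (190, 121), (191, 100), (192, 91), (193, 106), (194, 129), (195, 140), (196, 145), (197, 146)]
bar rows->x: [(180, [0.6136, 0.1906, 0.062]), (182, [0.6081, 0.1904, 0.062]), (184, [0.6027, 0.1901, 0.062]), (186, [0.5973, 0.1899, 0.062]), (188, [0.5919, 0.1896, 0.062]), (190, [0.5865, 0.1894, 0.062]), (192, [0.5811, 0.1891, 0.062])]
shaft top [ 0.58401791 -0.14825676  0.16      ] side [ 0.58316034 -0.14610146  0.16      ]
((618.0216064453125, -197.66099548339844), (174.63510131835938, 211.11061096191406), 75.88117218017578)
```

Request:
carry_out(deltas=[[0,0,0,0,0,-0.117,0.24],[0,0,0,0,0,-0.117,0.24],[0,0,0,0,0,-0.117,0.24],[0,0,0,0,0,-0.117,0.24],[0,0,0,0,0,-0.117,0.24],[0,0,0,0,0,-0.117,0.24],[0,0,0,0,0,-0.117,0.24],[0,0,0,0,0,-0.117,0.24]])

```text
time: 0.77
tool_pos: [0.1404, -0.5056, 0.2343]
tool_rot: [-3.141, -0.001, 1.213]
contact_force: [-0.5, 0.3, 1.1]
opening: 0.0429
grip_force: 0.0
```

Request:
carry_out(deltas=[[0,0,0,0,0,-0.117,0.24],[0,0,0,0,0,-0.117,0.24],[0,0,0,0,0,-0.117,0.24],[0,0,0,0,0,-0.117,0.24],[2.74,2.21,0,0,0,0,0.24],[2.74,2.21,0,0,0,0,0.24],[2.74,2.21,0,0,0,0,0.24],[2.74,2.21,0,0,0,0,0.24]])

```text
time: 1.43
tool_pos: [0.2173, -0.3861, 0.2342]
tool_rot: [-3.141, -0.001, 1.674]
contact_force: [0.8, 0.8, 0.2]
opening: 0.0223
grip_force: 0.0
```

Request:
carry_out(deltas=[[2.74,2.21,0,0,0,0,0.24],[2.74,2.21,0,0,0,0,0.24],[2.74,2.21,0,0,0,0,0.24],[2.74,2.21,0,0,0,0,0.24],[2.74,2.21,0,0,0,0,0.24],[2.74,2.21,0,0,0,0,0.24],[2.74,2.21,0,0,0,0,0.24],[2.74,2.21,0,0,0,0,0.24]])

```text
time: 2.1
tool_pos: [0.3705, -0.1496, 0.2346]
tool_rot: [-3.141, 0.0, 1.675]
contact_force: [0.4, 0.2, -0.4]
opening: 0.0219
grip_force: 0.0
```

Request:
carry_out(deltas=[[2.74,2.21,0,0,0,0,0.24],[2.74,2.21,0,0,0,0,0.24],[2.74,2.21,0,0,0,0,0.24],[2.74,2.21,0,0,0,0,0.24],[2.74,2.21,0,0,0,0,0.24],[2.74,2.21,0,0,0,0,0.24],[2.74,2.21,0,0,0,0,0.24],[2.74,2.21,0,0,0,0,0.24]])

```text
time: 2.77
tool_pos: [0.5236, 0.0868, 0.2343]
tool_rot: [-3.141, 0.0, 1.675]
contact_force: [0.9, -0.3, -0.1]
opening: 0.0219
grip_force: 0.0
```

Request:
carry_out(deltas=[[2.74,2.21,0,0,0,0,0.24],[2.74,2.21,0,0,0,0,0.24],[2.74,2.21,0,0,0,0,0.24],[2.74,2.21,0,0,0,0,0.24],[0,0,3,0,0,0,0.24],[0,0,3,0,0,0,0.24],[0,0,3,0,0,0,0.24],[0,0,1.5,0,0,0,0.24]])

```text
time: 3.43
tool_pos: [0.5975, 0.2031, 0.125]
tool_rot: [-3.135, 0.001, 1.675]
contact_force: [-0.2, 0.2, -1.2]
opening: 0.0221
grip_force: 0.0
```

```bash
python3 - <<'E'
from h import *
c=cam("wrist"); cv2.imwrite("pics/w1.png",c["image"]); s=robot.observe(); print(s["tool_pos"],s["tool_rot"])
P=pts(c); print(np.linalg.inv(c["world_to_cam"]).round(3)); np.savez("w1.npz",**c)
print(proj(c,[.6006,.2033,.062]),proj(c,[.6063,.1486,.062]))
E
```

```text
[0.59658405 0.20271791 0.12304193] [-3.13136490e+00  1.21328581e-03  1.67510856e+00]
[[ 0.995 -0.101 -0.026  0.591]
 [ 0.104  0.949  0.297  0.284]
 [-0.005 -0.298  0.954  0.276]
 [ 0.     0.     0.     1.   ]]
[278.40899025 231.07115868] [278.15886898 310.05140181]
```

View pics/w1.png

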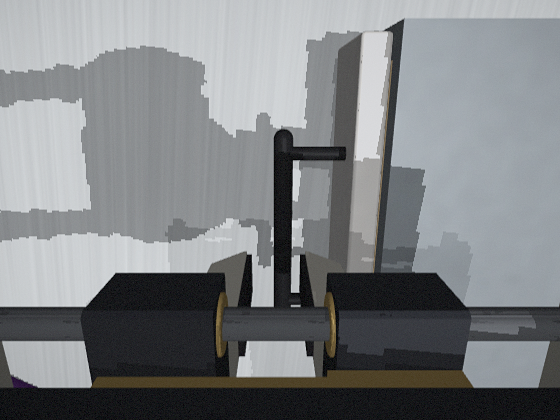

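The wrist view shows the bar at column 283 between the fingertips (250 and 302), about 6 mm towards the unit from the jaw centre. I'll shift along +y, check, and then go down.

Request:
carry_out(deltas=[[0,0.6,0,-0.01,0,0,0.24],[0,0,1,0,0,0,0.24],[0,0,0,0,0,0,0.24],[0,0,0,0,0,0,0.24],[0,0,0,0,0,0,0.24],[0,0,0,0,0,0,0.24],[0,0,0,0,0,0,0.24],[0,0,0,0,0,0,0.24]])

```text
time: 4.15
tool_pos: [0.6059, 0.2039, 0.1202]
tool_rot: [3.131, 0.0, 1.675]
contact_force: [-0.2, -0.3, -0.5]
opening: 0.0223
grip_force: 0.0
```

```bash
python3 - <<'E'
from h import *
c=cam("wrist"); s=robot.observe(); print(s["tool_pos"],s["tool_rot"])
g=cv2.cvtColor(c["image"],cv2.COLOR_BGR2GRAY)
for v in (200,230): 
    u=np.nonzero(g[v,230:330]<50)[0]+230; print(v,u.min(),u.max(),u.mean(), ray(c,np.median(u),v,.0675))
E
```

```text
[0.60589638 0.20386582 0.1200598 ] [3.13105181e+00 5.36402331e-05 1.67480684e+00]
200 257 275 266.0 [0.6005607  0.22603245 0.0675    ]
230 258 275 266.5 [0.60258445 0.20809889 0.0675    ]
```

Request:
carry_out(deltas=[[0,-0.3,0,0.01,0,0,0.24],[0,0,0,0,0,0,0.24],[0,0,1.5,0,0,0,0.24],[0,0,1.5,0,0,0,0.24],[0,0,1.5,0,0,0,0.24],[0,0,1.4,0,0,0,0.24],[0,0,0,0,0,0,0.24],[0,0,0,0,0,0,0.24]])

```text
time: 4.87
tool_pos: [0.6024, 0.2035, 0.0601]
tool_rot: [-3.14, 0.0, 1.675]
contact_force: [0.4, 0.1, 0.1]
opening: 0.0219
grip_force: 0.0
```

Request:
carry_out(deltas=[[0,0,0,0,0,0,0],[0,0,0,0,0,0,0],[0,0,0,0,0,0,0],[0,0,0,0,0,0,0],[0,0,0,0,0,0,0],[0,-0.5,0,0,0,0,0],[0,-1,0,0,0,0,0],[0,-1,0,0,0,0,0]], force=15)

```text
time: 5.53
tool_pos: [0.5787, 0.2011, 0.0617]
tool_rot: [3.138, -0.0, 1.675]
contact_force: [0.1, 0.8, 0.5]
opening: 0.01
grip_force: 15.0
```

Request:
carry_out(deltas=[[0,-1.5,0,0,0,0,0],[0,-2,0,0,0,0,0],[0,-2,0,0,0,0,0],[0,-2.5,0,0,0,0,0],[0,-2.5,0,0,0,0,0],[0,-2,0,0,0,0,0],[0,-1.0,0,0,0,0,0],[0,-0.5,0,0,0,0,0]])

```text
time: 6.2
tool_pos: [0.4378, 0.1865, 0.0616]
tool_rot: [3.14, -0.0, 1.675]
contact_force: [1.9, 1.4, -1.8]
opening: 0.0103
grip_force: 15.0
```

Request:
carry_out(deltas=[[0,0,0,0,0,0,0],[0,0,0,0,0,0,0],[0,0,0,0,0,0,0.24],[0,0,0,0,0,0,0.24],[0,0,0,0,0,0,0.24],[0,0,-2,0,0,0,0.24],[0,0,-4,0,0,0,0.24],[0,0,-4,0,0,0,0.24]])

```text
time: 6.87
tool_pos: [0.4379, 0.186, 0.1605]
tool_rot: [-3.137, 0.001, 1.674]
contact_force: [1.4, -0.3, 0.4]
opening: 0.0219
grip_force: 0.0
```

Request:
carry_out(deltas=[[0,0,-2.5,0,0,0,0.5],[0,0,-2.5,0,0,0,0.5],[0,0,-2.5,0,0,0,0.5],[0,0,-2.5,0,0,0,0.5],[-3.3,0.87,0,0,0,0,0.5],[-3.3,0.87,0,0,0,0,0.5],[-3.3,0.87,0,0,0,0,0.5],[-3.3,0.87,0,0,0,0,0.5]])

```text
time: 7.53
tool_pos: [0.4875, 0.0573, 0.2607]
tool_rot: [3.141, 0.0, 1.675]
contact_force: [0.2, 0.2, 0.0]
opening: 0.0458
grip_force: 0.0
```

Request:
carry_out(deltas=[[-3.3,0.87,0,0,0,0,0.5],[-3.3,0.87,0,0,0,0,0.5],[-3.3,0.87,0,0,0,0,0.5],[-3.3,0.87,0,0,0,0,0.5],[-3.3,0.87,0,0,0,0,0.5],[-3.3,0.87,0,0,0,0,0.5],[-3.3,0.87,0,0,0,0,0.5],[-3.3,0.87,0,0,0,0,0.5]])

```text
time: 8.2
tool_pos: [0.584, -0.1986, 0.2602]
tool_rot: [-3.141, -0.0, 1.674]
contact_force: [-0.1, -0.5, -0.8]
opening: 0.046
grip_force: 0.0
```

Request:
carry_out(deltas=[[0,0,0,0,0,0,0.5],[0,0,0,0,0,0,0.5],[0,0,0,0,0,0,0.5],[0,0,0,0,0,0,0.5],[0,0,0,0,0,0,0.5],[0,0,0,0,0,0,0.5],[0,0,0,0,0,0,0.5],[0,0,0,0,0,0,0.5]])

```text
time: 8.87
tool_pos: [0.5837, -0.1961, 0.261]
tool_rot: [3.141, 0.0, 1.676]
contact_force: [-0.2, -0.1, 0.4]
opening: 0.0458
grip_force: 0.0
```

```bash
python3 - <<'E'
from h import *
c=cam("wrist"); s=robot.observe(); print(s["tool_pos"],s["tool_rot"]); np.savez("w2.npz",**c)
t=cam("top"); np.savez("top1.npz",**t)
print(proj(c,[.5835,-.147,.16]), proj(t,[.53,.196,.05]))
a=proj(t,[.53,.196,.05]).astype(int)
b=cv2.resize(t["image"][a[1]-50:a[1]+50,a[0]-40:a[0]+40],None,fx=3,fy=3,interpolation=2)
w=cv2.resize(c["image"],(520,390))
cv=np.zeros((390,760,3),np.uint8); cv[:,:520]=w; cv[:300,520:]=b; cv2.imwrite("pics/w2.png",cv)
E
```

```text
[ 0.58366271 -0.19618585  0.26090309] [3.14135183e+00 2.39334547e-04 1.67537238e+00]
[280.21726028 142.00096462] [165.55682873 211.24898603]
```

View pics/w2.png

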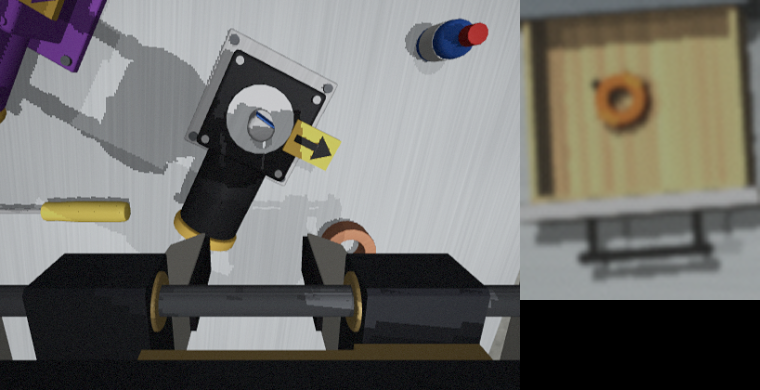

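The wrist view shows the shaft at about (261,125) of the scaled picture, with the blue flat facing up and right and the arrow pointing right and down. The top crop shows the collar at (622,98) in the drawer with its screw head up and left at (596,83).

```bash
python3 - <<'E'
from h import *
c=dict(np.load("w2.npz")); im=c["image"]; hsv=cv2.cvtColor(im,cv2.COLOR_BGR2HSV); P=pts(c)
def W(u,v,z): return np.array([ray(c,a,b,z)[:2] for a,b in zip(u,v)])
def ang(p):
    vx,vy,x,y=cv2.fitLine((p*1000).astype(np.float32),cv2.DIST_L2,0,.01,.01).ravel(); return np.arctan2(vy,vx),x,y
# tab
k=cv2.inRange(hsv,(20,100,80),(35,255,255)); k[:, :300]=0;k[:120]=0;k[190:]=0;k[:,400:]=0
v,u=np.nonzero(cv2.morphologyEx(k,cv2.MORPH_CLOSE,np.ones((9,9)))); p=W(u,v,.1); r=cv2.minAreaRect((p*1000).astype(np.float32)); print("tab z",np.median(P[...,2][k>0]),r,ang(p))
# block top
g=hsv[...,2]; k=((g<75)&(P[...,2]>.09)&(P[...,2]<.11)).astype(np.uint8)
k[:, :190]=0;k[:,370:]=0;k[215:]=0
k=cv2.morphologyEx(k,cv2.MORPH_OPEN,np.ones((3,3)))
v,u=np.nonzero(k); p=W(u,v,.1); r=cv2.minAreaRect((p*1000).astype(np.float32)); print("block",len(u),r)
# shaft
k=(P[...,2]>.154)&(P[...,2]<.168); k[:90]=0;k[170:]=0;k[:,:240]=0;k[:,320:]=0
v,u=np.nonzero(k); 
if len(u): p=W(u,v,.16)*1000;print("shaft top",len(u),cv2.minEnclosingCircle(p.astype(np.float32)),p.mean(0))
k=cv2.inRange(hsv,(100,90,30),(130,255,255)); k[:90]=0;k[170:]=0;k[:,:250]=0;k[:,:][:,310:]=0
v,u=np.nonzero(k); p=W(u,v,.16); a=ang(p); print("blue",len(u),a, "normal",a[0]+np.pi/2, p.mean(0), u.min(),u.max(),v.min(),v.max())
# collar
t=dict(np.load("top1.npz")); im=t["image"]; hsv=cv2.cvtColor(im,cv2.COLOR_BGR2HSV); c=t
k=cv2.inRange(hsv,(5,150,90),(16,255,255)); k[:170]=0;k[240:]=0;k[:,:140]=0;k[:,195:]=0
cs,_=cv2.findContours(k,cv2.RETR_EXTERNAL,2); cc=max(cs,key=cv2.contourArea); (x,y),rad=cv2.minEnclosingCircle(cc); print("collar",x,y,rad,ray(t,x,y,.054))
a=proj(t,[.53,.196,.05]).astype(int); su,sv=a[0]-40+(596-520)/3,a[1]-50+83/3; print("screw",ray(t,su,sv,.038))
E
```

```text
tab z 0.10010092834057382 ((632.177978515625, -161.69358825683594), (30.748868942260742, 44.27678680419922), 69.9209976196289) (np.float32(-0.33134162), np.float32(630.83435), np.float32(-160.86653))
block 6749 ((596.0029296875, -147.8363037109375), (86.56952667236328, 114.36209869384766), 70.04560852050781)
shaft top 625 ((583.2836303710938, -143.6489715576172), 10.069122314453125) [ 582.79301991 -144.49907708]
blue 103 (np.float32(-0.5680248), np.float32(585.69977), np.float32(-138.01942)) normal 1.0027716 [ 0.58569977 -0.13801943] 276 295 120 138
collar 158.20680236816406 193.8979034423828 8.713743209838867 [0.57615729 0.21712269 0.054     ]
screw [0.59176092 0.24321569 0.038     ]
```

Request:
carry_out(deltas=[[0,0,0,0,0,-0.118,0.6],[0,0,0,0,0,-0.118,0.6],[0,0,0,0,0,-0.118,0.6],[0,0,0,0,0,-0.118,0.6],[0,0,0,0,0,-0.118,0.6],[0,0,0,0,0,-0.118,0.6],[0,0,0,0,0,-0.118,0.6],[0,0,0,0,0,-0.118,0.6]])

```text
time: 9.63
tool_pos: [0.5836, -0.1965, 0.2607]
tool_rot: [-3.142, 0.0, 2.625]
contact_force: [0.7, 0.0, 0.3]
opening: 0.055
grip_force: 0.0
```

Request:
carry_out(deltas=[[0.86,1.4,0,0,0,0,0.6],[0.86,1.4,0,0,0,0,0.6],[0.87,1.42,0,0,0,0,0.6],[0,0,2.5,0,0,0,0.6],[0,0,2.5,0,0,0,0.6],[0,0,1,0,0,0,0.6],[0,0,0,0,0,0,0.6],[0,0,0,0,0,0,0.6]])

```text
time: 10.3
tool_pos: [0.5824, -0.1465, 0.2011]
tool_rot: [-3.142, -0.0, 2.618]
contact_force: [0.8, -0.3, 1.0]
opening: 0.0551
grip_force: 0.0
```

```bash
python3 - <<'E'
from h import *
c=cam("wrist"); s=robot.observe(); print(s["tool_pos"],s["tool_rot"]); np.savez("w3.npz",**c)
print(proj(c,[.5833,-.145,.16])); cv2.imwrite("pics/w3.png",c["image"])
E
```

```text
[ 0.58286765 -0.14692864  0.20189576] [3.14129414e+00 1.61065074e-03 2.61810850e+00]
[276.16061432 242.57985105]
```

View pics/w3.png

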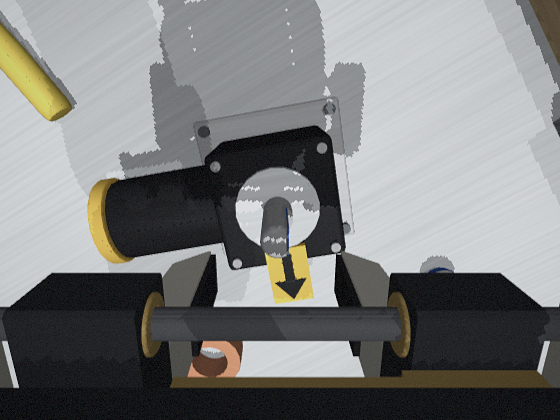

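The wrist view shows the shaft between the fingers with its top at about (275,245), as predicted, and the blue flat facing the right finger. I'll go down and pinch.

Request:
carry_out(deltas=[[0,0,1.5,0,0,0,0.6],[0,0,2,0,0,0,0.6],[0,0,2,0,0,0,0.6],[0,0,1.5,0,0,0,0.6],[0,0,0.3,0,0,0,0.6],[0,0,0,0,0,0,0.4],[0,0,0,0,0,0,0.25],[0,0,0,0,0,0,0.2]], force=12)

```text
time: 11.02
tool_pos: [0.5833, -0.1475, 0.1295]
tool_rot: [3.141, 0.003, 2.619]
contact_force: [-0.0, 0.2, -0.3]
opening: 0.0393
grip_force: 0.0
```

Request:
carry_out(deltas=[[0,0,0,0,0,0,0],[0,0,0,0,0,0,0],[0,0,0,0,0,0,0],[0,0,0,0,0,0,0],[0,0,0,0,0,0,0],[0,0,0,0,0,0,0],[0,0,0,0,0,0,0],[0,0,0,0,0,0,0]], force=20)

```text
time: 11.68
tool_pos: [0.5825, -0.1473, 0.1282]
tool_rot: [-3.142, 0.001, 2.619]
contact_force: [-0.9, 0.1, 6.5]
opening: 0.0156
grip_force: 20.9
```

Request:
carry_out(deltas=[[0.0175,0,0,0,0,0.0873,0],[0.0175,0,0,0,0,0.0873,0],[0.0175,0,0,0,0,0.0873,0],[0.0175,0,0,0,0,0.0873,0],[0.0175,0,0,0,0,0.0873,0],[0.0175,0,0,0,0,0.0873,0],[0.0175,0,0,0,0,0.0873,0],[0.0175,0,0,0,0,0.0873,0]])

```text
time: 12.35
tool_pos: [0.5807, -0.147, 0.1282]
tool_rot: [-3.14, 0.001, 1.916]
contact_force: [-5.6, -3.6, 7.6]
opening: 0.0155
grip_force: 20.8
```

Request:
carry_out(deltas=[[0.0175,0,0,0,0,0.0873,0],[0.0175,0,0,0,0,0.0873,0],[0.0175,0,0,0,0,0.0873,0],[0.0175,0,0,0,0,0.0873,0],[0.0175,0,0,0,0,0.0873,0],[0.0175,0,0,0,0,0.0873,0],[0.0175,0,0,0,0,0.0873,0],[0.0175,0,0,0,0,0.0873,0]])

```text
time: 13.02
tool_pos: [0.5795, -0.1457, 0.1282]
tool_rot: [-3.139, 0.003, 1.218]
contact_force: [-9.8, -4.4, 9.2]
opening: 0.0156
grip_force: 20.7
```

Request:
carry_out(deltas=[[0,0,0,0,0,0,0],[0,0,0,0,0,0,0],[0,0,0,0,0,0,0],[0,0,0,0,0,0,0],[0,0,0,0,0,0,0],[0,0,0,0,0,0,0],[0,0,0,0,0,0,0],[0,0,0,0,0,0,0]])

```text
time: 13.68
tool_pos: [0.5795, -0.1457, 0.1282]
tool_rot: [-3.139, 0.003, 1.222]
contact_force: [-9.5, -4.5, 10.1]
opening: 0.0156
grip_force: 20.9
```

```bash
python3 - <<'E'
from h import *
print(robot.observe())
E
```

```text
{'time': 13.6833, 'qpos': array([-0.3732262 ,  0.57216656,  1.45861996, -0.00292323,  1.11358322,
       -0.02297689]), 'qvel': array([-0.00059402,  0.00011224,  0.00116859,  0.00101807,  0.0003256 ,
        0.00114731]), 'joint_efforts': array([  3.72101896, -47.31049061, -23.07248533,   1.89398445,
        -2.04312533,  -0.05962939]), 'tool_pos': array([ 0.57947878, -0.14573684,  0.12821271]), 'tool_rot': array([-3.13875442e+00,  2.55484264e-03,  1.22184474e+00]), 'contact_force': array([-9.50582725, -4.47075948, 10.10951044]), 'torque': array([-0.63230293,  1.18938226, -0.04670286]), 'grip_force': 20.892229413148016, 'opening': 0.015628297971300786}
```

Request:
carry_out(deltas=[[0,0,0,0,0,0,0.6],[0,0,0,0,0,0,0.6],[0,0,0,0,0,0,0.6],[0,0,0,0,0,0,0.6],[0,0,0,0,0,0,0.6],[0,0,-2,0,0,0,0.6],[0,0,-3,0,0,0,0.6],[0,0,-3,0,0,0,0.6]])

```text
time: 14.35
tool_pos: [0.5808, -0.1444, 0.2075]
tool_rot: [-3.139, -0.0, 1.222]
contact_force: [1.1, -0.7, 0.6]
opening: 0.0548
grip_force: 0.0
```

Request:
carry_out(deltas=[[0,0,-3,0,0,0.096,0.9],[0,0,-2,0,0,0.096,0.9],[0,0,0,0,0,0,0.9],[0,0,0,0,0,0,0.9],[0,0,0,0,0,0,0.9],[0,0,0,0,0,0,0.9],[0,0,0,0,0,0,0.9],[0,0,0,0,0,0,0.9]])

```text
time: 15.02
tool_pos: [0.581, -0.1446, 0.2566]
tool_rot: [-3.14, 0.0, 1.03]
contact_force: [0.4, -0.2, -0.4]
opening: 0.0824
grip_force: 0.0
```

```bash
python3 - <<'E'
from h import *
s=robot.observe(); print(s["tool_pos"],s["tool_rot"],s["contact_force"])
c=cam("wrist"); np.savez("w4.npz",**c)
Rm=R.from_euler("xyz",s["tool_rot"]).as_matrix(); print((Rm.T@(np.array([.55,.174,.25])-s["tool_pos"])*100).round(2))
t=cam("top"); im=t["image"]; hsv=cv2.cvtColor(im,cv2.COLOR_BGR2HSV)
k=cv2.inRange(hsv,(100,60,30),(130,255,255)); k[:180]=0;k[200:]=0;k[:,:285]=0;k[:,305:]=0; print(k.sum()/255)
E
```

```text
[ 0.5809948  -0.14461256  0.25656745] [-3.13968668e+00  3.83099861e-04  1.03041989e+00] [ 0.41121649 -0.15377161 -0.37011737]
[ 25.73 -19.05   0.68]
0.0
```

Request:
carry_out(deltas=[[3.22,-2.38,0,0,0,0,0.9],[3.22,-2.38,0,0,0,0,0.9],[3.22,-2.38,0,0,0,0,0.9],[3.22,-2.38,0,0,0,0,0.9],[3.22,-2.38,0,0,0,0,0.9],[3.22,-2.38,0,0,0,0,0.9],[3.22,-2.38,0,0,0,0,0.9],[3.22,-2.38,0,0,0,0,0.9]])

```text
time: 15.78
tool_pos: [0.5501, 0.176, 0.2576]
tool_rot: [3.142, 0.0, 1.03]
contact_force: [1.7, -0.6, -0.6]
opening: 0.0828
grip_force: 0.0
```

Request:
carry_out(deltas=[[0,0,0,0,0,0,0.9],[0,0,0,0,0,0,0.9],[0,0,0,0,0,0,0.9],[0,0,0,0,0,0,0.9],[0,0,0,0,0,0,0.9],[0,0,0,0,0,0,0.9],[0,0,0,0,0,0,0.9],[0,0,0,0,0,0,0.9]])

```text
time: 16.45
tool_pos: [0.5509, 0.1734, 0.2577]
tool_rot: [3.141, 0.0, 1.029]
contact_force: [-1.1, 0.1, -0.0]
opening: 0.0823
grip_force: 0.0
```

```bash
python3 - <<'E'
from h import *
s=robot.observe(); print(s["tool_pos"],s["tool_rot"])
c=cam("wrist"); np.savez("w5.npz",**c)
print(proj(c,[.576,.217,.054]))
o=dict(np.load("w4.npz"))["image"]
cv2.imwrite("pics/w5.png",np.hstack([cv2.resize(c["image"],(460,345)),cv2.resize(o,(340,255))] if 0 else [cv2.resize(c["image"],(440,330)),cv2.resize(o,(440,330))[:,80:]]))
E
```

```text
[0.55086417 0.17343005 0.2577032 ] [3.14146548e+00 7.47853012e-05 1.02885935e+00]
[273.10070132 127.19724139]
```

View pics/w5.png

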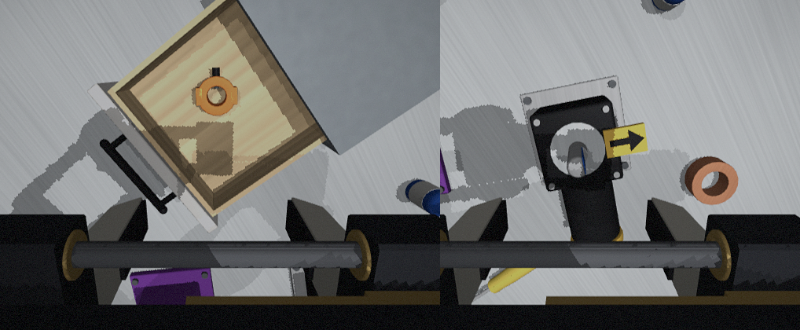

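The left half (at the drawer) shows the collar at (216,96) with its screw straight above at (216,72), so it lies along tool x. The right half (above the shaft) shows the blue flat facing along the arrow.

```bash
python3 - <<'E'
from h import *
c=dict(np.load("w5.npz")); im=c["image"]; hsv=cv2.cvtColor(im,cv2.COLOR_BGR2HSV); P=pts(c)
k=cv2.inRange(hsv,(5,150,90),(18,255,255)); k[:80]=0;k[170:]=0;k[:,:230]=0;k[:,320:]=0
k&=((P[...,2]>.046)&(P[...,2]<.062)).astype(np.uint8)*255
cs,_=cv2.findContours(k,cv2.RETR_EXTERNAL,2); cc=max(cs,key=cv2.contourArea).reshape(-1,2)
p=np.array([ray(c,a,b,.054)[:2] for a,b in cc])*1000
(x,y),r=cv2.minEnclosingCircle(p.astype(np.float32)); print("collar",x,y,r,len(cc)); mr=cv2.minAreaRect(p.astype(np.float32)); print(mr, np.deg2rad(mr[2]))
k=((hsv[...,2]<60)).astype(np.uint8); k[:80]=0;k[104:]=0;k[:,:262]=0;k[:,290:]=0
v,u=np.nonzero(k); q=np.array([ray(c,a,b,.042)[:2] for a,b in zip(u,v)]); q=q.mean(0)*1000; print("screw",len(u),q,u.mean(),v.mean(), np.arctan2(q[1]-y,q[0]-x),np.hypot(q[1]-y,q[0]-x))
s=robot.observe(); Rm=R.from_euler("xyz",s["tool_rot"]).as_matrix(); print((Rm.T@(np.array([x/1000,y/1000,.046])-s["tool_pos"])*100).round(2))
E
```

```text
collar 580.15673828125 220.15956115722656 25.553913116455078 90
((579.8885498046875, 220.5150604248047), (44.4669303894043, 47.904632568359375), 21.331130981445312) 0.37229846880039014
screw 94 [593.23725483 243.58963565] 274.22340425531917 91.41489361702128 1.0616191715369387 26.83408847170002
[ 5.5   0.11 21.17]
```

Request:
carry_out(deltas=[[2.5,0.05,0,0,0,-0.015,0.8],[2.5,0.05,0,0,0,0,0.8],[0.5,0,2,0,0,0,0.8],[0,0,3.5,0,0,0,0.8],[0,0,3.5,0,0,0,0.8],[0,0,3,0,0,0,0.8],[0,0,2,0,0,0,0.8],[0,0,0,0,0,0,0.8]])

```text
time: 17.17
tool_pos: [0.5767, 0.2202, 0.1126]
tool_rot: [-3.135, 0.007, 1.045]
contact_force: [-0.7, -0.2, 0.2]
opening: 0.0732
grip_force: 0.0
```

Request:
carry_out(deltas=[[0,0,0,0,0,0,0.8],[0,0,1.5,0,0,0,0.8],[0,0,2,0,0,0,0.8],[0,0,1.5,0,0,0,0.8],[0,0,1,0,0,0,0.8],[0,0,0.6,0,0,0,0.8],[0,0,0,0,0,0,0.8],[0,0,0,0,0,0,0.8]])

```text
time: 17.83
tool_pos: [0.5802, 0.2212, 0.0528]
tool_rot: [3.14, -0.001, 1.045]
contact_force: [0.4, 0.3, 0.1]
opening: 0.0734
grip_force: 0.0
```

Request:
carry_out(deltas=[[0,0,0.4,0,0,0,0.8],[0,0,0.3,0,0,0,0.8],[0,0,0,0,0,0,0.8],[0,0,0,0,0,0,0.6],[0,0,0,0,0,0,0.5],[0,0,0,0,0,0,0.4],[0,0,0,0,0,0,0.4],[0,0,0,0,0,0,0.4]], force=35)

```text
time: 18.5
tool_pos: [0.5795, 0.221, 0.0448]
tool_rot: [3.141, -0.0, 1.045]
contact_force: [-0.7, 0.6, -0.3]
opening: 0.0486
grip_force: 35.0
```

Request:
carry_out(deltas=[[0,0,0,0,0,0,0],[0,0,0,0,0,0,0],[0,0,0,0,0,0,0],[0,0,-0.5,0,0,0,0],[0,0,-1,0,0,0,0],[0,0,-2,0,0,0,0],[0,0,-3,0,0,0,0],[0,0,-3,0,0,0,0]], force=35)

```text
time: 19.17
tool_pos: [0.5788, 0.2209, 0.1405]
tool_rot: [-3.14, 0.002, 1.045]
contact_force: [0.2, -0.1, -1.9]
opening: 0.0486
grip_force: 35.0
```

Request:
carry_out(deltas=[[0,0,-2.8,0,0,0.116,0],[0,0,-2.8,0,0,0.116,0],[0,0,-2.8,0,0,0.116,0],[0,0,-2.6,0,0,0.116,0],[0,0,0,0,0,0.116,0],[0,0,0,0,0,0.116,0],[0,0,0,0,0,0.116,0],[0,0,0,0,0,0.116,0]])

```text
time: 19.83
tool_pos: [0.5792, 0.2209, 0.2505]
tool_rot: [3.142, -0.0, 0.111]
contact_force: [0.0, 0.9, -3.2]
opening: 0.0488
grip_force: 35.0
```

Request:
carry_out(deltas=[[0,0,0,0,0,0.116,0],[0,0,0,0,0,0.116,0],[0,0,0,0,0,0.116,0],[0,0,0,0,0,0.118,0],[0,0,0,0,0,0,0],[0,0,0,0,0,0,0],[0,0,0,0,0,0,0],[0,0,0,0,0,0,0]])

```text
time: 20.5
tool_pos: [0.5794, 0.221, 0.2498]
tool_rot: [3.142, -0.0, -0.347]
contact_force: [-0.4, 0.3, -1.6]
opening: 0.0486
grip_force: 35.0
```

```bash
python3 - <<'E'
from h import *
s=robot.observe(); print(s["tool_pos"],s["tool_rot"],s["opening"],s["grip_force"])
c=cam("wrist"); np.savez("w6.npz",**c); cv2.imwrite("pics/w6.png",c["image"])
Rm=R.from_euler("xyz",s["tool_rot"]).as_matrix(); tp=s["tool_pos"]
for z in (-.009,.0068,.023): print(z,proj(c,tp+Rm@[0,0,z]))
print((Rm.T@(np.array([.582,-.1447,.21])-tp)*100).round(2))
E
```

```text
[0.57938444 0.22101145 0.249829  ] [ 3.14151662e+00 -1.12429708e-04 -3.46599020e-01] 0.04860776911736825 34.99109923839569
-0.009 [278.12762144 293.10084639]
0.0068 [277.91620788 275.68285182]
0.023 [277.73429523 260.69538501]
[12.67 34.31  3.99]
```

View pics/w6.png

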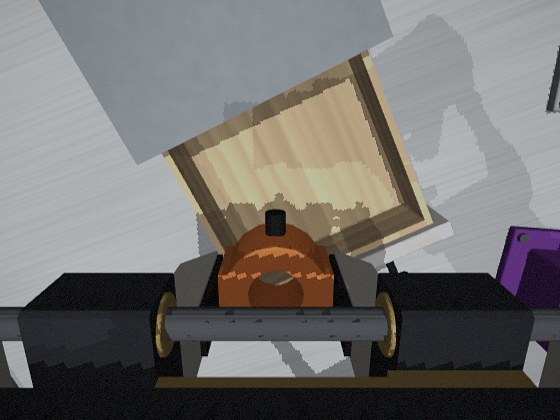

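The collar is held level with its bore centred at about (276,293), where the tool axis should be, and its screw at (275,220) pointing along tool x.

```bash
python3 - <<'E'
from h import *
c=dict(np.load("w6.npz")); s=robot.observe(); Rm=R.from_euler("xyz",s["tool_rot"]).as_matrix(); tp=s["tool_pos"]
for n,p in dict(rim=[.0115,0,-.009],outer=[.023,0,-.009],head_top=[.032,0,.0023],head_bot=[.032,0,.0113]).items(): print(n,proj(c,tp+Rm@p))
im=c["image"]; print([(v,im[v,276].tolist()) for v in list(range(204,242,2))+list(range(262,282,2))])
P=pts(c); k=P[...,2]; print([(v,round(float(k[v,235]),4)) for v in range(272,305,4)],tp[2])
E
```

```text
rim [278.18061315 268.44574847]
outer [278.25342218 242.82051372]
head_top [278.13561858 213.20789461]
head_bot [278.0107095  207.03869483]
[(204, [98, 123, 140]), (206, [95, 121, 139]), (208, [89, 113, 129]), (210, [0, 0, 3]), (212, [19, 18, 16]), (214, [21, 19, 18]), (216, [26, 25, 28]), (218, [18, 18, 20]), (220, [24, 17, 17]), (222, [29, 27, 27]), (224, [29, 31, 26]), (226, [27, 25, 23]), (228, [24, 26, 22]), (230, [21, 18, 16]), (232, [27, 22, 25]), (234, [33, 31, 31]), (236, [29, 49, 91]), (238, [33, 58, 108]), (240, [26, 55, 106]), (262, [26, 59, 112]), (264, [37, 63, 116]), (266, [27, 59, 111]), (268, [28, 60, 111]), (270, [37, 61, 95]), (272, [47, 63, 74]), (274, [54, 71, 80]), (276, [54, 70, 82]), (278, [52, 69, 80]), (280, [49, 62, 73])]
[(272, 0.2595), (276, 0.2599), (280, 0.2592), (284, 0.2596), (288, 0.2597), (292, 0.2603), (296, 0.2593), (300, 0.2599), (304, 0.2592)] 0.2497747234505958
```

Request:
carry_out(deltas=[[0.7,1.9,0,0,0,0,0],[1.2,3.2,0,0,0,0,0],[1.4,3.8,0,0,0,0,0],[1.4,3.8,0,0,0,0,0],[1.4,3.8,0,0,0,0,0],[1.4,3.8,0,0,0,0,0],[1.4,3.8,0,0,0,0,0],[1.4,3.8,0,0,0,0,0]])

```text
time: 21.22
tool_pos: [0.5805, -0.0783, 0.2499]
tool_rot: [3.142, -0.0, -0.347]
contact_force: [0.8, -0.1, -1.7]
opening: 0.0487
grip_force: 35.0
```

Request:
carry_out(deltas=[[1.2,3.2,0,0,0,0,0],[0.8,2.1,0,0,0,0,0],[0.37,0.91,0,0,0,0,0],[0,0,0,0,0,0,0],[0,0,0,0,0,0,0],[0,0,0,0,0,0,0],[0,0,0,0,0,0,0],[0,0,0,0,0,0,0]])

```text
time: 21.88
tool_pos: [0.582, -0.1413, 0.2499]
tool_rot: [-3.142, -0.0, -0.347]
contact_force: [0.8, -0.1, -2.1]
opening: 0.0486
grip_force: 35.0
```

```bash
python3 - <<'E'
from h import *
s=robot.observe(); Rm=R.from_euler("xyz",s["tool_rot"]).as_matrix(); tp=s["tool_pos"]
print(tp,s["tool_rot"],s["contact_force"],(Rm.T@(np.array([.582,-.1447,.2])-tp)*100).round(2))
c=cam("wrist"); cv2.imwrite("pics/w7.png",c["image"]); np.savez("w7.npz",**c)
E
```

```text
[ 0.58203753 -0.14134095  0.24985584] [-3.14151028e+00 -9.86255900e-05 -3.46840822e-01] [ 0.81224267 -0.07576936 -2.09299818] [0.11 0.32 4.99]
```

Request:
carry_out(deltas=[[0.2,0.32,0,0,0,0.002,0],[0,0,2,0,0,0,0],[0,0,2,0,0,0,0],[0,0,1.5,0,0,0,0],[0,0,0.6,0,0,0,0],[0,0,0,0,0,0,0],[0,0,0,0,0,0,0],[0,0,0,0,0,0,0]])

```text
time: 22.6
tool_pos: [0.5834, -0.1468, 0.1899]
tool_rot: [3.141, -0.002, -0.351]
contact_force: [1.0, -0.6, -1.9]
opening: 0.0488
grip_force: 35.0
```

```bash
python3 - <<'E'
from h import *
s=robot.observe(); Rm=R.from_euler("xyz",s["tool_rot"]).as_matrix(); tp=s["tool_pos"]
print(tp,s["tool_rot"],s["contact_force"],(Rm.T@(np.array([.582,-.1447,.2])+Rm@[.001,0,0]-tp)*100).round(2))
c=cam("wrist"); d=cam("side"); np.savez("w8.npz",**c)
a=proj(d,[.582,-.145,.16]).astype(int); 
cv2.imwrite("pics/w8.png",np.hstack([cv2.resize(c["image"][180:380,180:380],(400,400),interpolation=2),cv2.resize(d["image"][a[1]-50:a[1]+50,a[0]-50:a[0]+50],(400,400),interpolation=2)]))
E
```

```text
[ 0.58336463 -0.14678822  0.18994762] [ 3.14143074e+00 -2.26896231e-03 -3.50904856e-01] [ 0.95332658 -0.60461283 -1.93559654] [-0.1  -0.15 -1.01]
```

View pics/w8.png

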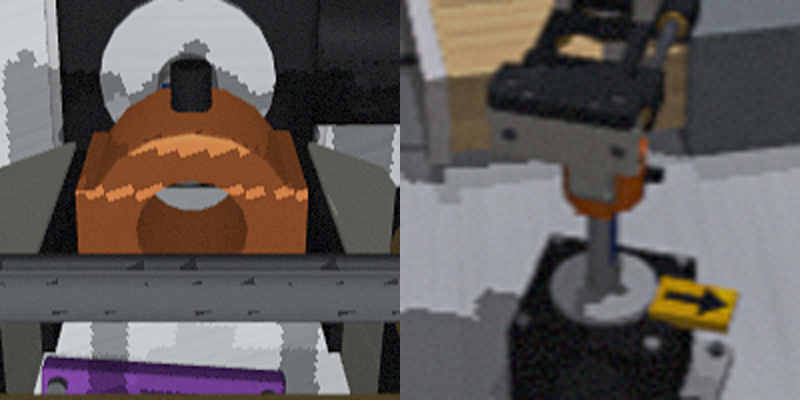

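Both views show the collar just above the shaft, roughly centred, with the screw on the same side as the blue flat. I'll lower it slowly.

Request:
carry_out(deltas=[[-0.05,-0.08,0,0,0,0,0],[0,0,0.3,0,0,0,0],[0,0,0.3,0,0,0,0],[0,0,0.3,0,0,0,0],[0,0,0.3,0,0,0,0],[0,0,0,0,0,0,0],[0,0,0,0,0,0,0],[0,0,0,0,0,0,0]])

```text
time: 23.37
tool_pos: [0.5825, -0.1457, 0.1767]
tool_rot: [3.141, -0.0, -0.351]
contact_force: [-0.5, 0.2, -2.7]
opening: 0.0487
grip_force: 35.0
```

Request:
carry_out(deltas=[[0,0,0.4,0,0,0,0],[0,0,0.4,0,0,0,0],[0,0,0.3,0,0,0,0],[0,0,0.2,0,0,0,0],[0,0,0.1,0,0,0,0],[0,0,0,0,0,0,0],[0,0,0,0,0,0,0],[0,0,0,0,0,0,0]])

```text
time: 24.03
tool_pos: [0.5826, -0.1457, 0.1628]
tool_rot: [3.141, -0.0, -0.351]
contact_force: [-0.2, -0.0, -0.9]
opening: 0.0487
grip_force: 35.0
```

Request:
carry_out(deltas=[[0,0,0.4,0,0,0,0],[0,0,0.4,0,0,0,0],[0,0,0.3,0,0,0,0],[0,0,0.1,0,0,0,0],[0,0,0,0,0,0,0],[0,0,0,0,0,0,0],[0,0,0,0,0,0,0],[0,0,0,0,0,0,0]])

```text
time: 24.7
tool_pos: [0.5826, -0.1457, 0.1509]
tool_rot: [3.141, -0.0, -0.351]
contact_force: [0.3, -0.4, -2.7]
opening: 0.0486
grip_force: 35.0
```

```bash
python3 - <<'E'
from h import *
s=robot.observe(); print(s["tool_pos"],s["tool_rot"],s["contact_force"],s["torque"])
c=cam("wrist"); d=cam("side"); P=pts(c)
tp=s["tool_pos"]; u,v=proj(c,[tp[0],tp[1],.16]).astype(int); print(u,v)
z=P[...,2]
print("z near collar rim",[np.round(z[y,u-48:u+49:8],4).tolist() for y in range(270,304,4)])
a=proj(d,[.582,-.145,.16]).astype(int); 
cv2.imwrite("pics/w9.png",np.hstack([cv2.resize(c["image"][180:380,180:380],(400,400),interpolation=2),cv2.resize(d["image"][a[1]-50:a[1]+50,a[0]-50:a[0]+50],(400,400),interpolation=2)]))
E
```

```text
[ 0.58258407 -0.14568258  0.15087367] [ 3.14149027e+00 -4.06193953e-04 -3.51014973e-01] [ 0.29792826 -0.40170702 -2.71554813] [ 0.07292048  0.01913081 -0.04770754]
278 293
z near collar rim [[0.1593, 0.1617, 0.1607, 0.1609, 0.1604, 0.1601, 0.1514, 0.1621, 0.1605, 0.1597, 0.161, 0.1599, 0.1574], [0.1605, 0.1611, 0.1617, 0.1608, 0.1543, 0.1548, 0.1545, 0.1552, 0.1602, 0.1605, 0.1606, 0.1612, 0.161], [0.1606, 0.1611, 0.1607, 0.1595, 0.1587, 0.1591, 0.1589, 0.1582, 0.1561, 0.1607, 0.1609, 0.161, 0.1601], [0.1613, 0.1596, 0.1614, 0.1586, 0.1589, 0.1596, 0.1591, 0.1592, 0.1593, 0.1605, 0.1604, 0.1604, 0.1608], [0.1607, 0.1606, 0.1602, 0.1601, 0.1608, 0.1608, 0.1602, 0.1597, 0.1598, 0.1605, 0.1609, 0.3015, 0.161], [0.1611, 0.1598, 0.1604, 0.1603, 0.1595, 0.1609, 0.1618, 0.1604, 0.1598, 0.158, 0.3015, 0.16, 0.1611], [0.1606, 0.1601, 0.1596, 0.1602, 0.1605, 0.1603, 0.1606, 0.1609, 0.1611, 0.1592, 0.161, 0.1609, 0.1598], [0.1608, 0.1601, 0.1596, 0.1597, 0.1602, 0.161, 0.1605, 0.1604, 0.1596, 0.1601, 0.1602, 0.1612, 0.1612], [0.1612, 0.1604, 0.1601, 0.155, 0.1604, 0.1603, 0.1615, 0.1606, 0.1533, 0.1594, 0.161, 0.1611, 0.1609]]
```

View pics/w9.png

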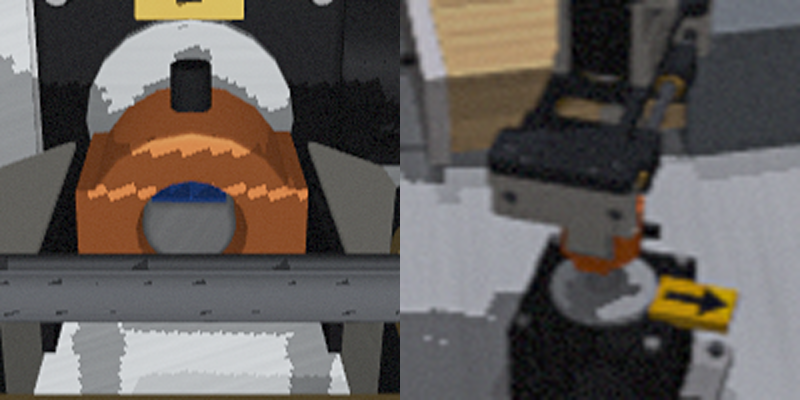

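The shaft end is flush with the collar top (both at z ≈ 0.1605) and sits inside the bore. The blue flat is under the screw and both face the arrow's way. The side forces are near zero, so I'm handing in.

```bash
python3 -c "
from cell import robot
print(robot.hand_in())"
```

```text
the job is handed in; nothing more can be done
None
```

I handed in the job at about 25 s, with the collar still gripped on the shaft, its top flush with the shaft end and the screw over the flat facing the arrow's way; hand-in returned no verdict.

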